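# Dock the waste jar under the drain spout

## Robot

A 6-joint arm with a two-finger parallel gripper is mounted at the origin on the work surface. World frame = base frame: x ahead of the robot, y to its left, z up, the work surface at z = 0. Lengths are in mm, angles in degrees, forces in N, time in s.
With the tool pointing down it reaches from about 350 to 850 mm from the base axis. Payload 8.1 kg.
Tool frame: the origin (TCP) lies at the very end of the fingers, on their centre line; the grasp point (between the pads) lies 19 mm behind it; z points along the fingers, y is the direction in which the jaws open and shut (so a half turn about z gives the same grasp; the last joint's range is limited). The gripper opens to 85 mm and grips with 20 to 120 N. Pads are 22 mm wide; open, the fingers measure 114 mm over their backs; the gripper's body (76 mm by 85 mm) begins 54 mm behind the grasp point. The pads swing forward as they close: fully open they stand 13 mm farther back than shut.
Start: joints at [-75.997, 7.471, 85.268, -0, 87.261, -4.893], TCP at [194.332, -567.662, 231.292] pointing down, gripper open.
Joint ranges: [-169.43, 169.43], [-51.17, 129.36], [1.28, 143.12], [-76.62, 256.62], [0, 156.53], [-152.29, 152.29]. Speed limits (degrees/s): [136.94, 136.94, 159.86, 180, 180, 180].

## Interface

Orientations are given as [roll, pitch, yaw] about the fixed x, y, z axes, in that order (R = Rz(yaw) Ry(pitch) Rx(roll)).
In Python, from bench import r gives the robot as it stands.
- The arm moves only by the shell command python3 -m crank 'ROWS' [OPENING] [FORCE]. ROWS is JSON, a list that holds one entry, the list of rows, each a list of 6 numbers: the shift along the tool's x, y, z in m, then the turn, a rotation vector about the tool's x, y, z in rad. A call has 1 to 10 rows; each row is the pose to reach, as a shift and turn from the pose measured when the call began, along the tool's axes at that moment; what a row does not reach only later rows make up. A row lasts 1/8 s, in which the tool goes at most 62.5 mm and 10.7 degrees, less where a joint would pass 70% of its speed; a pose out of reach is approached as far as the arm can. A call with a gripper value outside its range is refused whole. OPENING is the closure, from 0 (fully open) to 1 (shut), set as the call begins (- or left out, the last holds). The fingers move at their own pace and stop on an object; FORCE is the grip in N (left out, the last holds). Time passes only in rows, so rows that repeat a pose let the fingers close. It gives the time, the measured TCP pose, the force and the opening at its end, in the units of the state.
- r.sense(): the state, without advancing time (a new reading comes with each control period).
- r.snapshot(name): name is "scene" or "top" or "wrist"; returns (picture, depth): 420x560x3 uint8, blue, green, red; 420x560 float32, mm along the optical axis (not along the pixel's ray), 0 where there is no reading.
- r.get_calibration(name): a dict with "mtx" (3x3 intrinsics, pixels), "k1" (the pictures are not rectified: a ray, as slopes to the right and down, at radius r is drawn at 1 + k1 r^2 times it, then the intrinsics apply), "cam_to_world" (4x4, takes a point from camera to world coordinates). Camera axes: x right, y down, z forward; pixel columns grow to the right and rows downward; lengths in mm; the calibration is good to about 2 mm. A picture is of the moment at which its call begins: read the wrist's pose just before it. get_calibration takes no time and is no camera call; for the wrist camera it gives the pose at the moment of the call.
- r.hand_in(): hands the job in, once; it reports no verdict.
Trained networks look in the newest picture that a camera, given by its name, has taken for a name from the list of things; names that differ only in an ending like _2 or _b are one class to them, and where a whole thing is asked for, a point or a joint stands for the part that bears it (a point fixed in the world has none). Each returns a list of dicts, best first, with "conf" (0 to 1); they miss things now and then, are a little off and sometimes report something else, mostly with a low value. They report only what shows in the picture. A call takes as long as a camera call. They do not tell look-alikes from the thing itself.
- r.look_for(thing, camera): "extent" ([left, top, right, bottom] in pixels, round what is visible of it).
- r.landmark_of(thing, camera): "pixel" ([column, row] in pixels: a listed point, or the origin of a listed thing).
The state is a dict: "time": time; "joint_pos": joint angles; "qd": joint speeds; "joint_efforts": joint torques, N m; "tool_pos": TCP position; "tcp_rot": TCP orientation; "ft_force": force on the tool from outside, world axes, zero at the start; "wrist_torque": the same for the moment, N m; "finger_gap": finger opening in mm.
Only numpy, scipy, OpenCV 4.12 (cv2) and the standard library are available. Lean on these libraries where they do the work, as an engineer would, in place of code of your own. Each camera call takes 0.05 s, during which the arm holds its last target.

## Task

Bring the white-lidded glass waste jar against the guide fence and slide it along the fence, upright on the bench, into the drain dock; press it gently but fully home, until the red plunger is right in and the jar bears on the brass barrel around it. Leave it there with the plunger still held in, then swing the drain spout over the funnel in its lid. Leave everything else on the bench as it stands.

Things in the scene. Friction and masses are not known exactly. Their poses are not given: they have to be found in the camera images.
- jar: Squat amber glass waste jar, about 750 g, too wide to grasp: 92 mm in diameter up to 54 mm height, white screw lid 85 mm in diameter from 60 to 74 mm, black funnel 52 mm wide in its middle. Origin: centre of the underside, z up. It starts 8 to 28 mm clear of the fence, on its -x side; sliding it takes 3 to 6 N, more if it rubs hard on the fence. (The jar with the blue lid is a spare.)
- jar_mouth (a point): Centre of the funnel in the jar's lid, 75 mm above the jar's underside.
- dock: Drain dock, bolted down. Origin on the bench on the inner face of its guide fence, an upright strip 8 mm thick, 40 mm high, faced with slippery white plastic, along dock y from -220 to +200 mm; inner face at x = 0. The jar slides on the bench on its -x side (axis at x = -46 mm when it touches), towards +y. Fence and stop are rigid: keep the jar's push under 18 N on the stop, 25 N in all.
- stop: End stop at the fence's end: upright plate 56 mm wide, 64 mm high. Origin on the bench at dock x = -46, y = +200 mm, in the plate's face towards the jar; axes as the dock's. A brass barrel, 24 mm thick, is screwed through it and stands out 14 to 40 mm from that face towards the jar: set by hand, different every time and not measured, so find it by feel.
- stop_bore (a point): Where the barrel's axis crosses the stop plate's face, 36 mm above the bench. Out of the barrel's end a red sprung plunger, 12 mm thick, stands 6 mm further: 1.0 N starts it, 2.2 N brings it flush with the barrel, then the jar bears on the rigid barrel; 4 N or more on the stop for a moment proves it home. The jar's friction on the bench then holds it against the spring.
- spout (a joint): Angle of the drain spout about its upright pillar (at dock x = -46, y = +250 mm), rad: 0 points along dock -y, over the line of a jar at the fence; positive is counter-clockwise from above, +1.57 points along dock +x, out over the fence. Range -0.35 to 1.9; starts at 1.0 to 1.6. Turns stiffly (0.06 N m) and stays where left.
- spout_tip (a point): Lower end of the spout, 122 mm from the pillar's axis and 89 mm above the bench (clear over the jar). The spout is a level steel tube 9 mm thick at 122 mm height whose end bends down.
- spout_pin (a point): Point to grip on the blue upright grip pin of the spout, 14 mm in diameter, 82 mm from the pillar's axis; the pin stands on the tube and its top is 156 mm above the bench, this point 141 mm.
- spare_jar: Bystander: spare green glass jar of the same size with a blue lid, origin at the centre of its underside.
- std_bottle_a: Bystander: white bottle with red cap, 48 mm in diameter, 85 mm high, standing behind the fence; origin at the centre of its underside.
- std_bottle_b: Bystander: white bottle with green cap, 48 mm in diameter, 85 mm high, behind the fence; origin at the centre of its underside.
- std_bottle_c: Bystander: amber bottle with yellow cap, 44 mm in diameter, 70 mm high, on the robot's side of the jar's run; origin at the centre of its underside.
- beaker: Bystander: glass beaker 66 mm in diameter, 85 mm high; origin at the centre of its underside.
- sample_rack: Bystander: blue rack of sample tubes, 90 by 210 mm, 80 mm high; origin at the centre of its underside.
- scoop: Bystander: steel sampling scoop, 170 mm long, lying on the bench.
- wash_bottle: Bystander: white wash bottle with red cap and bent nozzle, 66 mm in diameter, 182 mm high; origin at the centre of its underside.
Things that resemble listed ones, but are neither listed nor needed, are in the scene too. What is shaped like the jar but turquoise is not meant.

How it is judged (in metres and radians):
On the way, in this order (a step that is already met when the one before it is completed fails the run):
1. the jar is brought against the guide fence (within 3 mm) while still well short of the end stop (its axis over 130 mm from the stop plate) (x of jar in the frame of dock above -0.049 m and y of jar in the frame of stop below -0.13 m and angle between jar's own z axis and vertical below 0.1 rad), for 0.1 s.
2. the jar, against the fence (within 4 mm), is pressed home on the end stop with at least 4 N, so that the plunger is fully in (contact force between jar and stop above 4 N and x of jar in the frame of dock above -0.05 m), for 0.2 s.
3. the spout is swung over the funnel (within 20 mm of its centre) (horizontal distance between spout_tip and jar_mouth below 0.02 m), for 0.2 s.
At the end, for the whole second after the job is handed in: The jar stands upright and still on the bench, within 4 mm of the fence, its plunger still held in (over 1.4 N between jar and stop, about two thirds of full spring force), and the spout's end is within 20 mm of the funnel's centre (x of jar in the frame of dock above -0.05 m and contact force between jar and stop above 1.4 N and angle between jar's own z axis and vertical below 0.05 rad and linear speed of jar below 0.01 m/s and horizontal distance between spout_tip and jar_mouth below 0.02 m); the robot touches nothing.
It fails at once if the jar is forced against the stop with more than 18 N, or against fence and stop together with more than 25 N (contact force between jar and stop above 18 N or contact force between jar and dock above 25 N).
It fails at once if the jar is tipped by more than 0.2 rad or lifted off the bench by more than 10 mm (angle between jar's own z axis and vertical above 0.2 rad or height (world z) of jar above 0.01 m).
It fails at once if the jar gets away from the fence by more than 45 mm (x of jar in the frame of dock below -0.091 m).
It fails at once if another thing on the bench is moved by more than 15 mm (distance of any of spare_jar, std_bottle_a, std_bottle_b, std_bottle_c, beaker, sample_rack, scoop, wash_bottle from where it was at the start of the episode above 0.015 m).
It also fails if it takes over 72 s, if anything falls off the work surface, if the arm or the gripper's body presses on something with over 40 N, if the wrist force passes 120 N, or if a joint passes its speed limit or range.

## Working session

There is one attempt and no reset: what is moved stays moved. The work goes in short steps, Python scripts to look and compute and a shell command to move; the robot and the scene stay as the last step left them, time stands still between calls to the robot, and variables do not carry over. Pictures are saved under pics/ and viewed, and the job is handed in when it is done.

```bash
ls; mkdir -p pics; python3 - <<'E'
from bench import r
import cv2
print(r.sense())
for n in ("scene","top"):
    p,d=r.snapshot(n); cv2.imwrite(f"pics/{n}0.png",p)
    c=r.get_calibration(n); print(n,c)
E
```

```text
pics
{'time': 0.0, 'joint_pos': array([-7.59971139e+01,  7.51602701e+00,  8.53299641e+01, -1.96166043e-03,
        8.72612326e+01, -4.89379588e+00]), 'qd': array([-0.01532489,  0.08008165,  0.01330641,  0.09787438, -0.04509372,
        0.06648286]), 'joint_efforts': array([-1.99530332e-03, -5.69402111e+01, -5.00554812e+01, -1.80271982e-04,
        1.48454594e-02,  2.64481292e-05]), 'tool_pos': array([ 194.18485837, -567.12158303,  230.22828841]), 'tcp_rot': array([-1.79893000e+02, -7.19504785e-03,  1.88967709e+01]), 'ft_force': array([-0.37226521, -0.8431541 , -0.72309649]), 'wrist_torque': array([ 0.0120597 ,  0.01428087, -0.01756061]), 'finger_gap': 85.31193434031594}
scene {'mtx': array([[518.11052466,   0.        , 280.42370569],
       [  0.        , 518.11052466, 209.02318692],
       [  0.        ,   0.        ,   1.        ]]), 'k1': -0.0021899769838275686, 'cam_to_world': array([[-4.34357283e-01,  7.65771163e-01, -4.74266039e-01,
         1.19072874e+03],
       [ 9.00663272e-01,  3.76142431e-01, -2.17537450e-01,
         2.93567944e+02],
       [ 1.18076749e-02, -5.21642979e-01, -8.53082166e-01,
         1.36724451e+03],
       [ 0.00000000e+00,  0.00000000e+00,  0.00000000e+00,
         1.00000000e+00]])}
top {'mtx': array([[507.41931729,   0.        , 281.18787946],
       [  0.        , 507.41931729, 209.77546063],
       [  0.        ,   0.        ,   1.        ]]), 'k1': -0.19135232208724126, 'cam_to_world': array([[-6.79656590e-03, -9.91208535e-01,  1.32134203e-01,
         3.13371386e+02],
       [-9.99949937e-01,  5.76639552e-03, -8.17748294e-03,
         6.13385554e+00],
       [ 7.34365281e-03, -1.32183167e-01, -9.91198104e-01,
         1.43995397e+03],
       [ 0.00000000e+00,  0.00000000e+00,  0.00000000e+00,
         1.00000000e+00]])}
```

View pics/scene0.png

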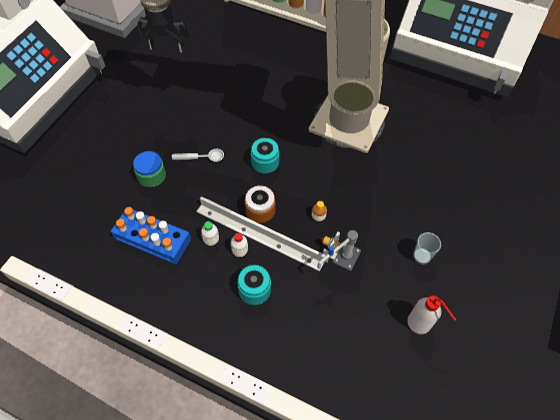

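View pics/top0.png

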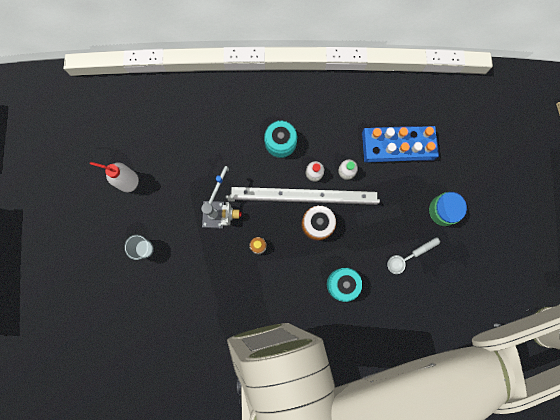

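The jar (amber body, white lid) is at top (320,222) and scene (260,203). The turquoise look-alikes are at top (281,138) and (345,285), and the blue-lidded spare is at (449,208). The fence runs from (380,198) to (230,192), with the stop and spout pillar at (212,213). Next I'll enlarge a crop and measure.

```bash
cat > h.py <<'E'
from bench import r
import cv2, numpy as np
def ray(cam,px,c=None):
    c=c or r.get_calibration(cam); K=c["mtx"]; T=c["cam_to_world"]
    px=np.atleast_2d(np.float64(px))
    d=(px-[K[0,2],K[1,2]])/[K[0,0],K[1,1]]; u=d.copy()
    for _ in range(20): u=d/(1+c["k1"]*(u**2).sum(1,keepdims=True))
    v=np.c_[u,np.ones(len(u))]
    return T[:3,3],v@T[:3,:3].T
def onz(cam,px,z,c=None):
    o,v=ray(cam,px,c); return o+v*((z-o[2])/v[:,2])[:,None]
def cloud(cam,depth,c=None):
    H,W=depth.shape; g=np.stack(np.meshgrid(np.arange(W),np.arange(H)),-1).reshape(-1,2)
    o,v=ray(cam,g,c); return (o+v*depth.reshape(-1,1)).reshape(H,W,3)
E
python3 - <<'E'
from h import *
p,d=r.snapshot("top"); cv2.imwrite("pics/topc.png",cv2.resize(p[150:300,180:400],None,fx=3.6,fy=3.6,interpolation=cv2.INTER_CUBIC))
np.savez("top0.npz",p=p,d=d)
for t in ["jar_mouth","jar","dock","stop","stop_bore","spout_tip","spout_pin","std_bottle_c","std_bottle_a","std_bottle_b"]:
    print(t,[(np.round(x["pixel"],1),round(x["conf"],2)) for x in r.landmark_of(t,"top")[:3]])
p,d=r.snapshot("scene");np.savez("sc0.npz",p=p,d=d)
cv2.imwrite("pics/scc.png",cv2.resize(p[150:300,180:400],None,fx=3.6,fy=3.6,interpolation=cv2.INTER_CUBIC))
print()
for t in ["jar_mouth","jar","dock","stop","stop_bore","spout_tip","spout_pin","std_bottle_c"]:
    print(t,[(np.round(x["pixel"],1),round(x["conf"],2)) for x in r.landmark_of(t,"scene")[:3]])
E
```

```text
jar_mouth [(array([285.9, 135.2]), 0.91), (array([320.8, 222.8]), 0.82), (array([344.4, 282.4]), 0.69)]
jar [(array([275.9, 142.1]), 0.93), (array([319. , 220.9]), 0.84), (array([341.8, 284.2]), 0.57)]
dock [(array([298.1, 202.1]), 0.9)]
stop [(array([229.4, 213.9]), 0.72), (array([147.5, 247.1]), 0.16)]
stop_bore [(array([230.2, 210.5]), 0.79), (array([230.3, 213.7]), 0.58)]
spout_tip [(array([225.5, 168.1]), 0.67)]
spout_pin [(array([220.5, 180.5]), 0.56)]
std_bottle_c [(array([343.3, 173.7]), 0.71), (array([257.3, 247.4]), 0.7), (array([314.8, 175.3]), 0.66)]
std_bottle_a [(array([343.3, 173.7]), 0.71), (array([257.3, 247.4]), 0.7), (array([314.8, 175.3]), 0.66)]
std_bottle_b [(array([343.3, 173.7]), 0.71), (array([257.3, 247.4]), 0.7), (array([314.8, 175.3]), 0.66)]

jar_mouth [(array([252.7, 280.3]), 0.96), (array([259.9, 198.4]), 0.93), (array([261.9, 147.8]), 0.73)]
jar [(array([255.4, 289.8]), 0.79), (array([266.1, 160.8]), 0.62), (array([258.2, 208.2]), 0.56)]
dock []
stop [(array([329.3, 251.8]), 0.53)]
stop_bore [(array([265.7, 232.7]), 0.41)]
spout_tip [(array([318. , 268.1]), 0.83)]
spout_pin [(array([332.9, 254. ]), 0.61)]
std_bottle_c [(array([317.3, 215.3]), 0.6)]
```

View pics/topc.png

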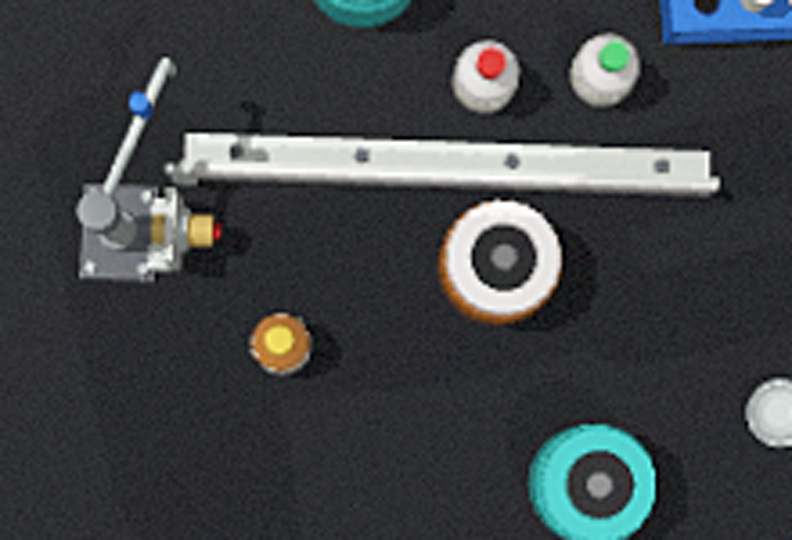

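View pics/scc.png

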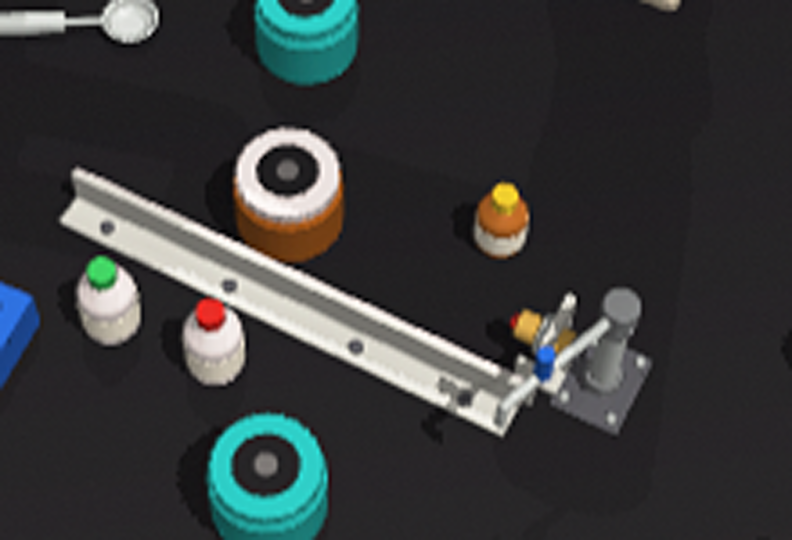

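The crop confirms it. The white lid with black funnel on an amber body, at crop (503,257) = top (320,221), sits on the robot's side of the fence. The turquoise jars at (592,485) and (362,0) are decoys. Next, a metric measurement of the fence, jar, stop and spout.

```bash
python3 - <<'E'
from h import *
for cam,f in (("top","top0.npz"),("scene","sc0.npz")):
    z=np.load(f); C=cloud(cam,z["d"]); p=z["p"].astype(int)
    mx,mn=p.max(2),p.min(2)
    X=C.reshape(-1,3)
    box=(X[:,0]>380)&(X[:,0]<680)&(X[:,1]>-250)&(X[:,1]<250)
    ok=(z["d"].reshape(-1)>0)
    # jar lid: white-ish, z 66..82
    bench=X[box&ok&(abs(X[:,2])<8)]
    print(cam,"bench z",np.median(bench[:,2]))
    white=((mn>150)&(mx-mn<40)).reshape(-1)
    lid=X[box&ok&white&(X[:,2]>66)&(X[:,2]<82)]
    print("lid n",len(lid)); 
    if len(lid)>20:
        (cx,cy),R=cv2.minEnclosingCircle(lid[:,:2].astype(np.float32)); print("lid",cx,cy,R,np.median(lid,0))
    fe=X[box&ok&(X[:,2]>34)&(X[:,2]<46)&((mx-mn).reshape(-1)<40)]
    # fence points
    m=(fe[:,0]>440)&(fe[:,0]<520)
    fe=fe[m]; print("fence n",len(fe))
    np.save(f"fe_{cam}.npy",fe)
    l=cv2.fitLine(fe[:,:2].astype(np.float32),cv2.DIST_HUBER,0,.01,.01).ravel(); print("line",l, np.degrees(np.arctan2(l[1],l[0])))
    n=np.array([-l[1],l[0]]); s=(fe[:,:2]-l[2:])@n; t=(fe[:,:2]-l[2:])@l[:2]
    print("off pct",np.percentile(s,[2,10,50,90,98]),"t",np.percentile(t,[0,1,99,100]),[l[2:]+l[:2]*q for q in (t.min(),t.max())])
E
python3 - <<'E'
from h import *
for cam,L in (("top",dict(spout_tip=([225.5,168.1],89),pin=([218.9,179],156),bottle=([257.5,244.5],70),jar=([320,221.3],75),fenceR=([379,201.5],40),fenceL=([237,196.5],40),plunger=([240.5,214],42))),("scene",dict(spout_tip=([318,268.1],89),pin=([331.5,248.5],156),bottle=([320,203],70),jar=([260,197.5],75)))):
  for k,(px,z) in L.items(): print(cam,k,onz(cam,px,z)[0].round(1))
E
```

```text
top bench z 0.38368177383904367
lid n 521
lid 540.8104248046875 -30.044471740722656 193.174560546875 [ 466.77579945 -108.09650216   73.81359769]
fence n 49
line [ 2.8638998e-01 -9.5811313e-01  4.9415503e+02  1.6083075e+02] -73.35805
off pct [-3.27757294e+01 -2.24957175e+01  8.01511779e-03  7.37816234e+00
  1.06579313e+01] t [-33.76731289 -32.50822102  46.18319252  48.20498184] [array([484.48440934, 193.18365549]), array([507.96045292, 114.6449233 ])]
scene bench z -0.19455490549296428
lid n 354
lid 547.406494140625 -28.443618774414062 193.56283569335938 [ 470.92738818 -105.18504725   72.99719467]
fence n 38
line [ 4.5898356e-02 -9.9894613e-01  5.0287823e+02  1.2339642e+02] -87.369286
off pct [-31.31460763 -18.77234078  -0.10937242   2.75846845   4.00972156] t [-77.22768945 -76.31491562 228.36780988 366.56915041] [array([499.33361092, 200.54272487]), array([ 519.70315606, -242.78641094])]
top spout_tip [608.9 145.9  89. ]
top pin [565.6 155.7 156. ]
top bottle [401.7  59.5  70. ]
top jar [ 463.2 -110.1   75. ]
top fenceR [ 521.9 -280.8   40. ]
top fenceL [538.2 117.9  40. ]
top plunger [488.5 107.7  42. ]
scene spout_tip [604.  140.3  89. ]
scene pin [567.6 157.6 156. ]
scene bottle [399.1  58.8  70. ]
scene jar [ 462.9 -107.6   75. ]
```

```bash
python3 - <<'E'
from h import *
for cam,f in (("top","top0.npz"),("scene","sc0.npz")):
    z=np.load(f); C=cloud(cam,z["d"]); p=z["p"].astype(int)
    mx,mn=p.max(2).reshape(-1),p.min(2).reshape(-1); X=C.reshape(-1,3); ok=z["d"].reshape(-1)>0
    # fence
    m=ok&(X[:,0]>505)&(X[:,0]<550)&(X[:,1]>-300)&(X[:,1]<105)&(X[:,2]>37)&(X[:,2]<45)
    fe=X[m]; 
    l=cv2.fitLine(fe[:,:2].astype(np.float32),cv2.DIST_HUBER,0,.01,.01).ravel()
    l[:2]*=np.sign(l[1]); n=np.array([l[1],-l[0]]); s=(fe[:,:2]-l[2:])@n
    print(cam,len(fe),"yaw of dock y-90:",np.degrees(np.arctan2(-l[0],l[1])),"x at y=0",l[2]-l[3]*l[0]/l[1],"spread",np.percentile(s,[2,20,50,80,98]).round(1),"y range",fe[:,1].min(),fe[:,1].max())
    # jar lid
    m=ok&(np.hypot(X[:,0]-463,X[:,1]+109)<60)&(X[:,2]>68)&(mn>130)
    J=X[m]; e=cv2.fitEllipse(J[:,:2].astype(np.float32)[cv2.convexHull(J[:,:2].astype(np.float32),returnPoints=False).ravel()]); print("lid",e)
    # stop plate
    m=ok&(X[:,0]>440)&(X[:,0]<525)&(X[:,1]>90)&(X[:,1]<220)&(X[:,2]>15)
    S=X[m]; 
    for a in range(90,220,6):
        q=S[(S[:,1]>=a)&(S[:,1]<a+6)]
        if len(q): print(a,len(q),q.min(0).round(),q.max(0).round())
E
```

```text
top 332 yaw of dock y-90: -2.2151098 x at y=0 536.2018 spread [-4.2 -2.6  0.   2.5  4.1] y range -281.40531113601673 103.95169612667124
lid ((464.35186767578125, -109.24363708496094), (83.59332275390625, 84.60578155517578), 175.85848999023438)
102 3 [489. 106.  34.] [494. 107.  41.]
108 11 [486. 109.  34.] [501. 114.  51.]
114 21 [480. 114.  37.] [502. 120.  52.]
120 21 [480. 120.  38.] [503. 126.  52.]
126 20 [480. 126.  37.] [505. 132.  54.]
132 27 [475. 132.  30.] [509. 137.  58.]
138 67 [464. 138.  17.] [519. 144.  70.]
144 26 [464. 145.  34.] [519. 149.  70.]
150 20 [481. 150.  35.] [503. 156.  54.]
156 21 [481. 156.  35.] [503. 162.  49.]
162 18 [483. 163.  36.] [504. 168.  50.]
168 4 [486. 170.  42.] [494. 170.  47.]
174 53 [483. 174.  19.] [524. 180. 140.]
180 61 [480. 180.  19.] [520. 186. 141.]
186 36 [479. 186.  17.] [511. 192. 138.]
192 29 [479. 192.  17.] [507. 197. 141.]
198 22 [483. 198.  17.] [505. 204. 138.]
204 3 [489. 204.  22.] [496. 205. 135.]
scene 302 yaw of dock y-90: -2.2519789 x at y=0 535.1564 spread [-23.8  -3.1   0.    2.9   5.6] y range -276.692993820302
[... 158 characters left out ...]
7.  37.]
108 9 [484. 108.  34.] [496. 114.  46.]
114 16 [483. 114.  31.] [503. 120.  51.]
120 17 [482. 121.  32.] [501. 126.  49.]
126 16 [478. 126.  34.] [505. 132.  51.]
132 21 [478. 132.  30.] [507. 138.  57.]
138 24 [464. 138.  56.] [516. 144.  69.]
144 44 [463. 144.  22.] [512. 150.  70.]
150 15 [482. 150.  36.] [502. 155.  51.]
156 6 [485. 156.  42.] [498. 161.  51.]
162 3 [499. 163.  33.] [502. 167.  41.]
168 7 [486. 168.  26.] [501. 170.  44.]
174 35 [486. 174.  16.] [524. 180. 137.]
180 60 [480. 180.  15.] [523. 186. 136.]
186 60 [479. 186.  19.] [512. 192. 137.]
192 69 [480. 192.  16.] [509. 198. 139.]
198 52 [482. 198.  15.] [506. 204. 138.]
204 3 [491. 204.  15.] [496. 205. 132.]
```

```bash
cat >> h.py <<'E'
YAW=np.radians(-2.23); EX=np.array([np.cos(YAW),np.sin(YAW)]); EY=np.array([-np.sin(YAW),np.cos(YAW)])
D=np.array([529.4,-61.3])
def todock(p): p=np.array(p[:2])-D; return np.array([p@EX,p@EY]).round(1)
def toworld(p): return (D+p[0]*EX+p[1]*EY).round(1)
from scipy.spatial.transform import Rotation as Rn
def goal(x,y,z,yaw,roll=180,pitch=0):
    s=r.sense(); R0=Rn.from_euler('xyz',s["tcp_rot"],degrees=True); R1=Rn.from_euler('xyz',[roll,pitch,yaw],degrees=True)
    sh=R0.inv().apply(np.array([x,y,z])-s["tool_pos"])/1000
    return sh.round(4),(R0.inv()*R1).as_rotvec().round(4)
E
python3 - <<'E'
from h import *
print("turq",onz("top",[345,285],75)[0],"scoop",onz("top",[397,265],10)[0],"jar dock",todock([464,-109.1]),"bottle c",todock([400.4,59]))
print(todock([565,155]),todock([606,143]),toworld([-46,250]))
print(goal(434,-183,150,67.8))
E
```

```text
turq [ 290.7225372  -174.95464283   75.        ] scoop [ 343.72754654 -333.76722626   10.        ] jar dock [-63.5 -50.3] bottle c [-133.6  115.2]
[ 27.2 217.5] [ 68.6 207.1] [493.2 190.3]
(array([ 0.3513, -0.2863,  0.0813]), array([ 0.    , -0.    , -0.8535]))
```

```bash
python3 -m crank '[[[0.05,-0.04,0.01,0,0,-0.12],[0.1,-0.08,0.02,0,0,-0.24],[0.15,-0.12,0.03,0,0,-0.37],[0.2,-0.16,0.04,0,0,-0.49],[0.25,-0.2,0.05,0,0,-0.61],[0.3,-0.243,0.06,0,0,-0.73],[0.351,-0.286,0.07,0,0,-0.853],[0.351,-0.286,0.081,0,0,-0.853],[0.351,-0.286,0.081,0,0,-0.853],[0.351,-0.286,0.081,0,0,-0.853]]]' 0.72 60; python3 - <<'E'
from h import *
p,d=r.snapshot("wrist"); cv2.imwrite("pics/w1.png",p)
print(goal(434,-183,16,67.8),r.sense()["ft_force"])
E
```

```text
time: 2.35
tool_pos: [433.7, -184.0, 150.7]
tcp_rot: [180.0, 0.0, 67.8]
ft_force: [0.0, -0.1, 0.1]
finger_gap: 23.9
(array([ 0.0015, -0.0003,  0.1349]), array([ 0.0007,  0.0004, -0.0016])) [0.64262065 0.21316705 0.80055217]
```

View pics/w1.png

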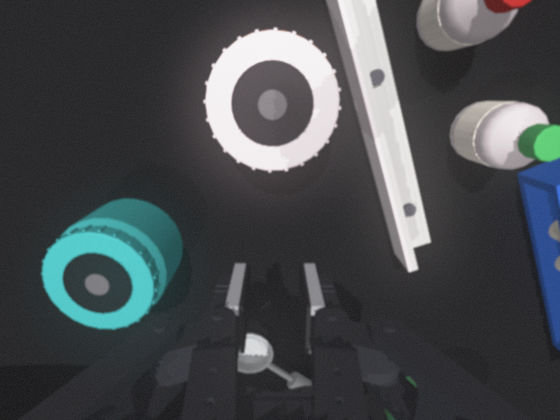

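The wrist view shows the white lid at (272,103), centred ahead of the two fingers (about column 275), with the fence to its right. The turquoise look-alike at (98,285) is off to the side. I'll descend behind the jar.

```bash
python3 - <<'E'
from h import *
print(onz("wrist",[272,103],74)[0], [onz("wrist",q,40)[0].round(1) for q in ([333,2],[408,270])])
E
python3 -m crank '[[[0.001,0,0.05,0,0,0],[0.001,0,0.1,0,0,0],[0.001,0,0.134,0,0,0],[0.001,0,0.134,0,0,0]]]'
```

```text
[ 463.88008904 -109.04412395   74.        ] [array([525.6, -65.6,  40. ]), array([ 519.9, -281.1,   40. ])]
time: 2.9
tool_pos: [431.6, -183.5, 14.8]
tcp_rot: [-179.7, -0.0, 67.6]
ft_force: [1.2, 0.0, -0.4]
finger_gap: 23.9
```

```bash
python3 -m crank '[[[0.008,0,0,0,0,0],[0.016,0,0,0,0,0],[0.022,0,0,0,0,0],[0.026,0,0,0,0,0],[0.030,0,0,0,0,0],[0.034,0,0,0,0,0],[0.038,0,0,0,0,0],[0.042,0,0,0,0,0],[0.046,0,0,0,0,0],[0.05,0,0,0,0,0]]]'; python3 - <<'E'
from h import *
s=r.sense();print(s["tool_pos"],s["ft_force"])
p,d=r.snapshot("wrist"); cv2.imwrite("pics/w2.png",p)
E
```

```text
time: 4.15
tool_pos: [451.3, -138.3, 15.8]
tcp_rot: [-179.8, 0.1, 67.6]
ft_force: [-3.5, -6.6, 4.6]
finger_gap: 23.7
[ 451.30646391 -138.30685549   15.76307291] [-3.51004994 -6.57269602  4.61818971]
```

View pics/w2.png

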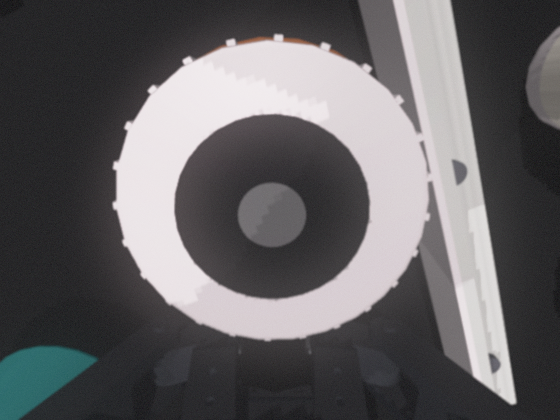

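```bash
cat >> h.py <<'E'
def jarpose(save=None):
    s=r.sense(); c=r.get_calibration("wrist"); p,d=r.snapshot("wrist")
    if save: cv2.imwrite(save,p)
    C=cloud("wrist",d,c).reshape(-1,3); q=p.reshape(-1,3).astype(int)
    m=(d.reshape(-1)>0)&(q.min(1)>140)&(C[:,2]>60)&(C[:,2]<90)
    J=C[m]; med=np.median(J,0); J=J[np.hypot(*(J[:,:2]-med[:2]).T)<62]
    A=np.c_[J[:,:2]-J[:,:2].mean(0),np.ones(len(J))]; k=np.linalg.lstsq(A,J[:,2],rcond=None)[0]
    res=J[:,2]-A@k; J=J[abs(res)<2]; A=np.c_[J[:,:2]-J[:,:2].mean(0),np.ones(len(J))]; k=np.linalg.lstsq(A,J[:,2],rcond=None)[0]
    h=cv2.convexHull(J[:,:2].astype(np.float32)); e=cv2.fitEllipse(h)
    print("tilt",k.round(3),"centre",np.round(e[0],1),"axes",np.round(e[1],1),"dock",todock(e[0]),"tcp",s["tool_pos"].round(1),"tcp dock",todock(s["tool_pos"]),"F dock",np.round([s["ft_force"][:2]@EX,s["ft_force"][:2]@EY,s["ft_force"][2]],1),"t",s["time"])
E
python3 -c "
from h import *
jarpose()"
```

```text
tilt [ 1.0000e-03 -2.0000e-03  7.4411e+01] centre [472.6 -86.3] axes [86.7 86.8] dock [-55.8 -27.2] tcp [ 451.5 -137.9   15.8] tcp dock [-74.9 -79.5] F dock [-1.7 -4.8  3.4] t 4.2
```

```bash
python3 -m crank '[[[0.004,0,0,0,0,0],[0.008,0,0,0,0,0],[0.012,0,0,0,0,0],[0.015,0,0,0,0,0],[0.018,0,0,0,0,0],[0.021,0,0,0,0,0],[0.023,0,0,0,0,0]]]'; python3 -c "
from h import *
jarpose()"
```

```text
time: 5.12
tool_pos: [460.3, -116.5, 15.7]
tcp_rot: [-179.8, 0.1, 67.6]
ft_force: [-1.7, -5.2, 1.7]
finger_gap: 23.8
tilt [ 1.0000e-03 -2.0000e-03  7.4404e+01] centre [481.5 -64.8] axes [86.4 86.8] dock [-47.7  -5.4] tcp [ 460.3 -116.5   15.7] tcp dock [-66.9 -57.9] F dock [-1.5 -5.3  1.7] t 5.125
```

```bash
python3 -m crank '[[[0.0015,0,0,0,0,0],[0.003,0,0,0,0,0],[0.0045,0,0,0,0,0],[0.006,0,0,0,0,0]]]'; python3 -c "
from h import *
jarpose()"
```

```text
time: 5.68
tool_pos: [461.4, -111.7, 15.6]
tcp_rot: [-179.7, 0.2, 67.7]
ft_force: [-10.7, -10.5, 7.5]
finger_gap: 24.0
tilt [ 1.0000e-03 -2.0000e-03  7.4408e+01] centre [482.3 -60.1] axes [86.6 86.9] dock [-47.1  -0.6] tcp [ 461.4 -111.7   15.6] tcp dock [-65.9 -53. ] F dock [-10.3 -11.    7.5] t 5.675
```

Fence contact is felt at −10 N in dock x, with the jar still far from the stop. Next I'll slide along dock +y, eased about 1 mm off in x.

```bash
python3 -m crank '[[[0.0015,-0.0015,0,0,0,0],[0.006,-0.0032,0,0,0,0],[0.011,-0.005,0,0,0,0],[0.0165,-0.007,0,0,0,0],[0.022,-0.009,0,0,0,0],[0.0275,-0.011,0,0,0,0],[0.033,-0.013,0,0,0,0]]]'; python3 -c "
from h import *
jarpose()"
```

```text
time: 6.6
tool_pos: [462.1, -76.0, 15.7]
tcp_rot: [-179.8, 0.2, 67.7]
ft_force: [-1.2, -5.2, 1.5]
finger_gap: 23.8
tilt [ 1.0000e-03 -1.0000e-03  7.4413e+01] centre [483.7 -24.4] axes [86.4 86.8] dock [-47.1  35. ] tcp [462.1 -76.   15.7] tcp dock [-66.6 -17.3] F dock [-1.  -5.2  1.5] t 6.6
```

```bash
python3 -m crank '[[[0.0056,-0.002,0,0,0,0],[0.0113,-0.0041,0,0,0,0],[0.0169,-0.0062,0,0,0,0],[0.0226,-0.0082,0,0,0,0],[0.0282,-0.0102,0,0,0,0],[0.0338,-0.0123,0,0,0,0],[0.0395,-0.0143,0,0,0,0],[0.0451,-0.0164,0,0,0,0],[0.0508,-0.0185,0,0,0,0],[0.0564,-0.0205,0,0,0,0]]]'; python3 -c "
from h import *
jarpose('pics/w3.png')"
```

```text
time: 7.9
tool_pos: [464.6, -15.4, 15.6]
tcp_rot: [-179.8, 0.2, 67.7]
ft_force: [-0.4, -5.8, 3.1]
finger_gap: 24.0
tilt [ 1.000e-03 -2.000e-03  7.441e+01] centre [486.   36.1] axes [86.7 87. ] dock [-47.1  95.6] tcp [464.6 -15.4  15.6] tcp dock [-66.5  43.4] F dock [-0.2 -5.8  3.1] t 7.9
```

View pics/w3.png

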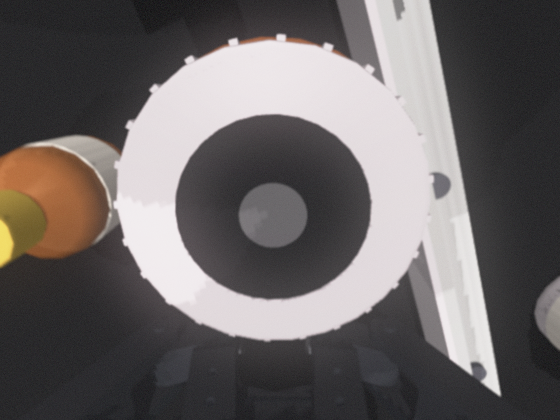

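The wrist view shows the lid centred at (272,190) and the fence parallel on the right. The yellow-capped bottle at (50,200) clears the run. Next I'll close in slowly.

```bash
python3 -m crank '[[[0.0028,-0.001,0,0,0,0],[0.0056,-0.002,0,0,0,0],[0.0085,-0.0031,0,0,0,0],[0.0113,-0.0041,0,0,0,0],[0.0141,-0.0051,0,0,0,0],[0.016,-0.0058,0,0,0,0],[0.0179,-0.0065,0,0,0,0]]]'; python3 -c "
from h import *
jarpose()"
```

```text
time: 8.82
tool_pos: [465.4, 4.1, 15.6]
tcp_rot: [-179.7, 0.2, 67.7]
ft_force: [-1.3, -6.6, 2.4]
finger_gap: 24.3
tilt [ 1.0000e-03 -2.0000e-03  7.4409e+01] centre [486.8  55.6] axes [86.8 86.9] dock [-47.1 115.1] tcp [465.4   4.1  15.6] tcp dock [-66.5  62.8] F dock [-1.  -6.6  2.4] t 8.825
```

```bash
for i in 1; do python3 -m crank '[[[0.0009,-0.0003,0,0,0,0],[0.0019,-0.0007,0,0,0,0],[0.0028,-0.001,0,0,0,0],[0.0038,-0.0014,0,0,0,0]]]'; done; python3 -c "
from h import *
jarpose()"
```

```text
time: 9.38
tool_pos: [465.5, 8.1, 15.6]
tcp_rot: [-179.7, 0.2, 67.7]
ft_force: [-0.3, -5.1, 3.1]
finger_gap: 23.7
tilt [ 1.0000e-03 -2.0000e-03  7.4413e+01] centre [487.1  59.6] axes [86.6 86.8] dock [-47.  119.1] tcp [465.5   8.1  15.6] tcp dock [-66.5  66.9] F dock [-0.1 -5.1  3.1] t 9.375
```

```bash
python3 -m crank '[[[0.0009,-0.0003,0,0,0,0],[0.0019,-0.0007,0,0,0,0],[0.0028,-0.001,0,0,0,0]]]'; python3 -c "
from h import *
jarpose()"
```

```text
time: 9.8
tool_pos: [465.6, 10.8, 15.6]
tcp_rot: [-179.7, 0.2, 67.7]
ft_force: [-1.6, -6.7, 2.8]
finger_gap: 23.7
tilt [ 1.0000e-03 -2.0000e-03  7.4414e+01] centre [487.1  62.3] axes [86.6 86.8] dock [-47.  121.8] tcp [465.6  10.8  15.6] tcp dock [-66.6  69.5] F dock [-1.4 -6.8  2.8] t 9.8
```

```bash
python3 -m crank '[[[0.0007,-0.0003,0,0,0,0],[0.0014,-0.0005,0,0,0,0],[0.0021,-0.0008,0,0,0,0]]]'; python3 -c "
from h import *
jarpose()"
```

```text
time: 10.22
tool_pos: [465.6, 12.6, 15.6]
tcp_rot: [-179.7, 0.2, 67.7]
ft_force: [-0.5, -7.5, 2.8]
finger_gap: 24.0
tilt [ 1.000e-03 -2.000e-03  7.441e+01] centre [487.2  64.1] axes [86.6 87. ] dock [-47.  123.7] tcp [465.6  12.6  15.6] tcp dock [-66.6  71.4] F dock [-0.2 -7.5  2.8] t 10.225
```

```bash
python3 -m crank '[[[0.0006,-0.0002,0,0,0,0],[0.0012,-0.0004,0,0,0,0],[0.0018,-0.0007,0,0,0,0]]]'; python3 -c "
from h import *
jarpose()"
```

```text
time: 10.65
tool_pos: [465.6, 14.1, 15.6]
tcp_rot: [-179.8, 0.3, 67.7]
ft_force: [-1.1, -6.7, 1.7]
finger_gap: 23.8
tilt [ 1.0000e-03 -2.0000e-03  7.4413e+01] centre [487.2  65.5] axes [86.7 86.8] dock [-47.1 125.1] tcp [465.6  14.1  15.6] tcp dock [-66.7  72.9] F dock [-0.9 -6.7  1.7] t 10.65
```

```bash
python3 -m crank '[[[0.0006,-0.0002,0,0,0,0],[0.0012,-0.0004,0,0,0,0],[0.0018,-0.0007,0,0,0,0]]]'; python3 -c "
from h import *
jarpose()"
```

```text
time: 11.08
tool_pos: [465.7, 15.6, 15.6]
tcp_rot: [-179.8, 0.3, 67.7]
ft_force: [-1.5, -7.0, 0.9]
finger_gap: 24.1
tilt [ 1.0000e-03 -2.0000e-03  7.4407e+01] centre [487.3  67.2] axes [86.4 86.9] dock [-47.1 126.8] tcp [465.7  15.6  15.6] tcp dock [-66.6  74.3] F dock [-1.2 -7.   0.9] t 11.075
```

```bash
python3 -m crank '[[[0.0006,-0.0002,0,0,0,0],[0.0012,-0.0004,0,0,0,0],[0.0018,-0.0007,0,0,0,0]]]'; python3 -c "
from h import *
jarpose()"
```

```text
time: 11.5
tool_pos: [465.7, 15.9, 15.7]
tcp_rot: [-179.8, 0.5, 67.7]
ft_force: [-1.8, -16.9, 2.4]
finger_gap: 24.1
tilt [ 1.0000e-03 -2.0000e-03  7.4412e+01] centre [487.3  67.4] axes [86.5 86.8] dock [-47.1 127. ] tcp [465.7  15.9  15.7] tcp dock [-66.7  74.7] F dock [ -1.2 -16.9   2.4] t 11.5
```

The barrel is met: 16.9 N in total, about 11 N of it on the stop. I'll hold briefly, slightly eased.

```bash
python3 -m crank '[[[0.001,-0.0004,0,0,0,0],[0.001,-0.0004,0,0,0,0],[0.001,-0.0004,0,0,0,0]]]'; python3 -c "
from h import *
jarpose()"
```

```text
time: 11.92
tool_pos: [465.7, 15.8, 15.7]
tcp_rot: [-179.8, 0.6, 67.6]
ft_force: [-1.1, -11.0, 2.6]
finger_gap: 24.1
tilt [ 1.0000e-03 -2.0000e-03  7.4409e+01] centre [487.4  67.4] axes [86.5 86.9] dock [-47.  126.9] tcp [465.7  15.8  15.7] tcp dock [-66.7  74.6] F dock [ -0.6 -11.1   2.6] t 11.925
```

```bash
python3 -m crank '[[[0.0014,-0.0005,0,0,0,0],[0.0014,-0.0005,0,0,0,0],[0.0014,-0.0005,0,0,0,0]]]'; python3 -c "
from h import *
jarpose()"
python3 -m crank '[[[-0.001,0.0004,0,0,0,0],[-0.004,0.0014,0,0,0,0],[-0.015,0.005,0,0,0,0],[-0.03,0.01,0,0,0,0],[-0.045,0.015,0,0,0,0],[-0.045,0.015,0,0,0,0]]]'; python3 -c "
from h import *
jarpose()"
```

```text
time: 12.35
tool_pos: [465.7, 15.8, 15.7]
tcp_rot: [-179.9, 0.7, 67.6]
ft_force: [-1.3, -12.2, 2.0]
finger_gap: 24.3
tilt [ 1.0000e-03 -2.0000e-03  7.4418e+01] centre [487.3  67.3] axes [86.6 86.8] dock [-47.1 126.9] tcp [465.7  15.8  15.7] tcp dock [-66.7  74.5] F dock [ -0.8 -12.3   2. ] t 12.35
time: 13.15
tool_pos: [462.4, -32.9, 16.3]
tcp_rot: [-179.9, 0.7, 67.5]
ft_force: [0.7, 0.2, 0.2]
finger_gap: 24.1
tilt [ 1.0000e-03 -0.0000e+00  7.4391e+01] centre [484.6  61.7] axes [73.4 85.5] dock [-49.5 121.1] tcp [462.4 -32.9  16.3] tcp dock [-68.1  25.7] F dock [0.7 0.2 0.2] t 13.15
```

```bash
python3 -m crank '[[[0,0,-0.05,0,0,0],[0,0,-0.11,0,0,0],[0,0,-0.17,0,0,0],[0,0,-0.22,0,0,0],[0,0,-0.22,0,0,0]]]' 0.6; python3 -c "
from h import *
jarpose('pics/w4.png')
p,d=r.snapshot('top'); cv2.imwrite('pics/t4.png',cv2.resize(p[130:280,180:400],None,fx=3.6,fy=3.6,interpolation=cv2.INTER_CUBIC))
C=cloud('top',d).reshape(-1,3); J=C[(d.reshape(-1)>0)&(np.hypot(C[:,0]-487,C[:,1]-67)<60)&(C[:,2]>68)&(C[:,2]<80)&(p.reshape(-1,3).min(1)>130)]
e=cv2.fitEllipse(cv2.convexHull(J[:,:2].astype(np.float32))); print(e,todock(e[0]))
"
```

```text
time: 13.82
tool_pos: [466.6, -30.2, 241.6]
tcp_rot: [179.6, 0.5, 67.5]
ft_force: [0.4, -0.9, -0.4]
finger_gap: 34.4
tilt [ 0.0000e+00 -2.0000e-03  7.4453e+01] centre [488.2  66.8] axes [85.  86.8] dock [-46.2 126.4] tcp [466.6 -30.2 241.6] tcp dock [-64.   28.7] F dock [ 0.5 -0.9 -0.4] t 13.825
((487.7926940917969, 67.38825988769531), (82.32054901123047, 85.10063934326172), 160.01840209960938) [-46.6 127. ]
```

View pics/w4.png

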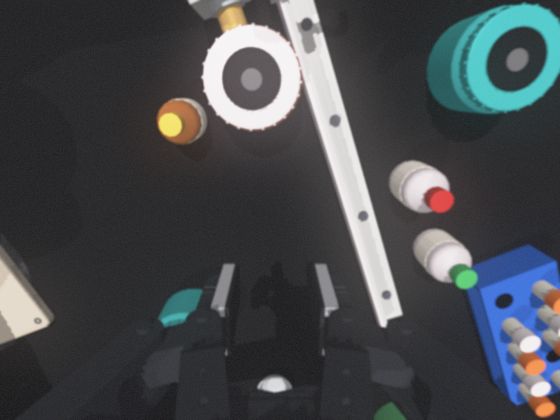

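View pics/t4.png

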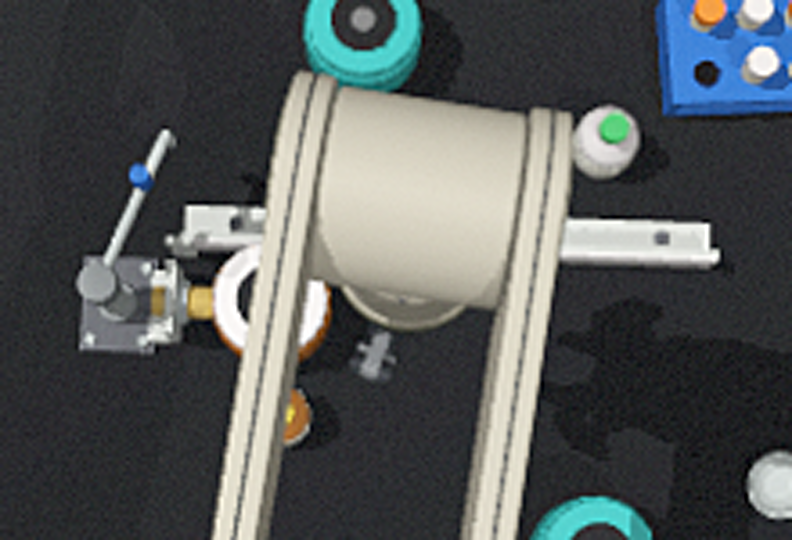

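The jar stays home: the wrist view shows lid (251,78) touching the barrel at (232,18). The measured axis is dock (−46.5, 127), unchanged after the retreat. Now the spout: I'll hover outward of the pin to measure it.

```bash
python3 -c "
from h import *
print(goal(625,130,240,156.5))"
```

```text
(array([ 0.2092,  0.0877, -0.0061]), array([-0.0097,  0.0081, -1.5526]))
```

```bash
python3 -m crank '[[[0.021,0.009,0,0,0,-0.16],[0.042,0.018,0,0,0,-0.32],[0.063,0.026,0,0,0,-0.48],[0.084,0.035,0,0,0,-0.64],[0.105,0.044,0,0,0,-0.8],[0.126,0.053,0,0,0,-0.96],[0.147,0.062,0,0,0,-1.12],[0.168,0.07,0,0,0,-1.28],[0.189,0.079,0,0,0,-1.44],[0.209,0.088,0,-0.01,0.008,-1.55]]]' 0.6; python3 -m crank '[[[0,0,0,0,0,0]]]'; python3 -c "
from h import *
p,d=r.snapshot('wrist'); c=r.get_calibration('wrist'); cv2.imwrite('pics/w5.png',p)
for t in ('spout_pin','spout_tip'): print(t,r.landmark_of(t,'wrist')[:2])
C=cloud('wrist',d,c); q=p.astype(int); m=(d>0)&(q[...,0]>q[...,2]+60)&(C[...,2]>128)&(C[...,2]<165)
ys,xs=np.nonzero(m); P=C[m]; print(len(P),xs.mean(),ys.mean(),np.median(P,0),P.min(0),P.max(0))
"
```

```text
time: 15.18
tool_pos: [624.4, 130.4, 230.6]
tcp_rot: [-179.9, -0.2, 156.6]
ft_force: [-0.0, 0.1, 0.7]
finger_gap: 34.2
time: 15.3
tool_pos: [623.6, 131.1, 227.7]
tcp_rot: [-179.8, -0.4, 156.7]
ft_force: [-1.2, 0.4, -0.6]
finger_gap: 34.0
spout_pin [{'pixel': [275.9, 132.5], 'conf': 0.74}]
spout_tip [{'pixel': [277.8, 172.9], 'conf': 0.58}, {'pixel': [279.0, 131.0], 'conf': 0.55}]
393 276.90330788804073 133.33333333333334 [566.77017883 157.09520373 156.06100932] [560.44150491 150.13827864 131.09359124] [573.70308678 163.68173303 158.21472503]
```

View pics/w5.png

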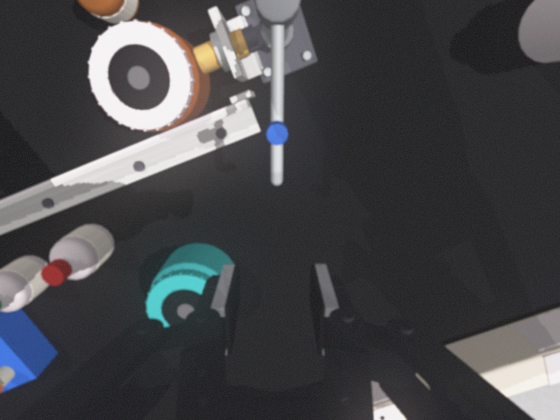

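The wrist view shows the pin at (277,133), the tube running straight along the tool's x, and its tip at (277,182). The pin is at world (567,157). I'll straddle it with a narrow gap, then swing it along the arc.

```bash
python3 -c "
from h import *
print(goal(566.9,157,131,155.7))"
```

```text
(array([0.0617, 0.0028, 0.098 ]), array([-0.0041, -0.0068,  0.014 ]))
```

```bash
python3 -m crank '[[[0.031,0.0014,0,0,0,0.014],[0.0617,0.0028,0,-0.004,-0.007,0.014],[0.0617,0.0028,0.02,-0.004,-0.007,0.014],[0.0617,0.0028,0.03,-0.004,-0.007,0.014]]]' 0.7; python3 -c "
from h import *
print(goal(566.9,157,131,155.7))
p,d=r.snapshot('wrist'); cv2.imwrite('pics/w6.png',p)"
```

```text
time: 15.95
tool_pos: [566.6, 156.4, 197.2]
tcp_rot: [-179.9, -0.1, 155.6]
ft_force: [0.3, 0.6, 0.0]
finger_gap: 25.6
(array([-0.    ,  0.0008,  0.0662]), array([-0.0014, -0.001 , -0.001 ]))
```

View pics/w6.png

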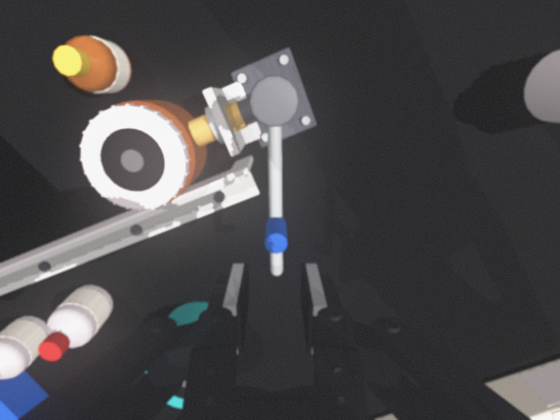

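```bash
python3 -m crank '[[[0,0.0005,0.025,0,0,0],[0,0.0005,0.05,0,0,0],[0,0.0005,0.066,0,0,0],[0,0.0005,0.066,0,0,0],[0,0.0005,0.066,0,0,0]]]' 0.77; python3 - <<'E'
from h import *
s=r.sense(); R0=Rn.from_euler('xyz',s["tcp_rot"],degrees=True)
P=toworld([-46,250]).astype(float); v=s["tool_pos"][:2]-P; rad=np.hypot(*v); a0=np.arctan2(v[1],v[0])
print(P,rad,np.degrees(a0), s["tool_pos"],s["ft_force"])
aend=np.radians(-92.23)
for f in np.linspace(0,1,11)[1:]:
    da=f*(aend-a0); a=a0+da; t=P+rad*np.array([np.cos(a),np.sin(a)])
    sh=R0.inv().apply(np.r_[t-s["tool_pos"][:2],0])/1000
    print(np.degrees(a).round(1),sh.round(4),round(-da,3))
E
```

```text
time: 16.62
tool_pos: [567.0, 156.5, 130.7]
tcp_rot: [-179.9, -0.1, 155.6]
ft_force: [0.7, 0.2, 0.0]
finger_gap: 19.7
[493.2 190.3] 81.14977888979948 -24.61601931272042 [566.97486148 156.49827774 130.6916288 ] [0.70597091 0.18444109 0.03509362]
-31.4 [ 0.0006 -0.0096  0.    ] 0.118
-38.1 [ 0.0023 -0.019   0.    ] 0.236
-44.9 [ 0.0051 -0.0281  0.0001] 0.354
-51.7 [ 0.009  -0.0369  0.0001] 0.472
-58.4 [ 0.0139 -0.0451  0.0001] 0.59
-65.2 [ 0.0197 -0.0527  0.0001] 0.708
-71.9 [ 0.0264 -0.0596  0.0002] 0.826
-78.7 [ 0.0338 -0.0656  0.0002] 0.944
-85.5 [ 0.0419 -0.0707  0.0002] 1.062
-92.2 [ 0.0505 -0.0748  0.0002] 1.18
```

```bash
python3 -m crank '[[[0.0006,-0.0096,0,0,0,0.118],[0.0023,-0.019,0,0,0,0.236],[0.0051,-0.0281,0,0,0,0.354],[0.009,-0.0369,0,0,0,0.472],[0.0139,-0.0451,0,0,0,0.59],[0.0197,-0.0527,0,0,0,0.708]]]'; python3 - <<'E'
from h import *
s=r.sense(); R0=Rn.from_euler('xyz',s["tcp_rot"],degrees=True)
P=toworld([-46,250]).astype(float); v=s["tool_pos"][:2]-P; rad=np.hypot(*v); a0=np.arctan2(v[1],v[0])
print(rad,np.degrees(a0), s["tool_pos"],s["ft_force"])
aend=np.radians(-94)
for f in np.linspace(0,1,6)[1:]:
    da=f*(aend-a0); a=a0+da; t=P+81*np.array([np.cos(a),np.sin(a)])
    sh=R0.inv().apply(np.r_[t-s["tool_pos"][:2],0])/1000
    print(np.degrees(a).round(1),sh.round(4),round(-da,3))
p,d=r.snapshot('wrist'); cv2.imwrite('pics/w7.png',p)
E
```

```text
time: 17.38
tool_pos: [528.6, 116.5, 132.8]
tcp_rot: [179.9, 0.1, 114.8]
ft_force: [1.3, -0.1, 0.6]
finger_gap: 19.5
81.8654541031166 -64.37546047367962 [528.60451339 116.48622753 132.78215709] [ 1.33975832 -0.08987137  0.56976033]
-70.3 [ 0.0012 -0.0084 -0.    ] 0.103
-76.2 [ 0.0024 -0.0167 -0.    ] 0.207
-82.2 [ 0.0044 -0.0248 -0.    ] 0.31
-88.1 [ 0.0072 -0.0327 -0.    ] 0.414
-94.0 [ 0.0109 -0.0402 -0.0001] 0.517
```

View pics/w7.png

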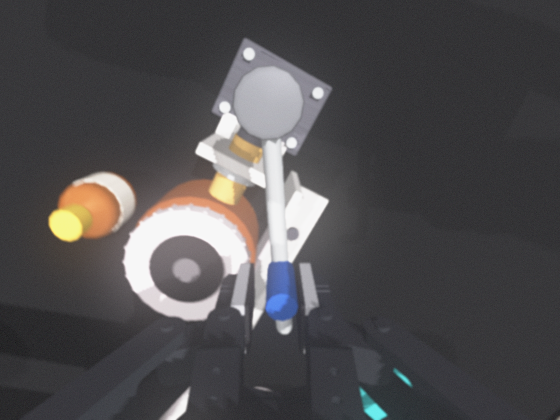

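The pin at (281,295) sits between the fingers and the spout follows with a small lag. I'll continue.

```bash
python3 -m crank '[[[0.0012,-0.0084,0,0,0,0.103],[0.0024,-0.0167,0,0,0,0.207],[0.0044,-0.0248,0,0,0,0.31],[0.0072,-0.0327,0,0,0,0.414],[0.0109,-0.0402,0,0,0,0.517],[0.0109,-0.0402,0,0,0,0.517]]]'; python3 - <<'E'
from h import *
s=r.sense(); print(todock(s["tool_pos"]),s["ft_force"])
p,d=r.snapshot('wrist'); cv2.imwrite('pics/w8.png',p)
E
```

```text
time: 18.18
tool_pos: [487.2, 109.6, 133.8]
tcp_rot: [179.9, 0.0, 85.0]
ft_force: [0.7, -0.2, 0.1]
finger_gap: 19.6
[-48.8 169.1] [ 0.6795561  -0.24593046  0.14880413]
```

View pics/w8.png

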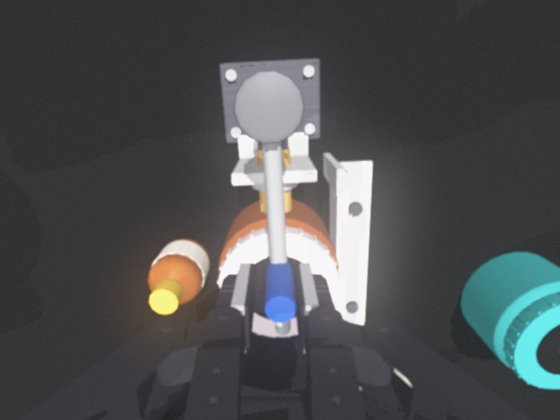

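The spout (273,210 to 283,325) now lies over the jar's centreline. I'll ease the finger off the pin and lift straight up.

```bash
python3 -m crank '[[[0,0.002,0,0,0,0],[0,0.002,-0.015,0,0,0],[0,0.002,-0.05,0,0,0],[0,0.002,-0.1,0,0,0],[-0.03,0.002,-0.14,0,0,0],[-0.08,0.002,-0.14,0,0,0],[-0.12,0.002,-0.14,0,0,0],[-0.12,0.002,-0.14,0,0,0]]]'; python3 - <<'E'
from h import *
jarpose('pics/w9.png')
p,d=r.snapshot('scene'); cv2.imwrite('pics/s9.png',cv2.resize(p[130:280,180:400],None,fx=3.6,fy=3.6,interpolation=cv2.INTER_CUBIC))
s=r.landmark_of('spout_tip','scene'); print([(x["pixel"],x["conf"],todock(onz('scene',x["pixel"],89)[0])) for x in s])
r.snapshot('wrist'); c=r.get_calibration('wrist'); s=r.landmark_of('spout_tip','wrist'); print([(x["pixel"],x["conf"],todock(onz('wrist',x["pixel"],89,c)[0])) for x in s])
E
```

```text
time: 19.23
tool_pos: [478.8, -12.3, 275.0]
tcp_rot: [179.8, 0.1, 84.9]
ft_force: [-0.5, 0.8, 1.3]
finger_gap: 19.7
tilt [ 2.0000e-03 -2.0000e-03  7.4463e+01] centre [488.1  67.1] axes [85.  85.5] dock [-46.2 126.7] tcp [478.8 -12.3 275. ] tcp dock [-52.4  47. ] F dock [-0.5  0.8  1.3] t 19.225
[([311.3, 226.6], 0.75, array([-40.4, 131.4])), ([213.5, 238.4], 0.3, array([123.3, -92.3]))]
[([278.0, 99.8], 0.97, array([-43.8, 131.4]))]
```

View pics/w9.png

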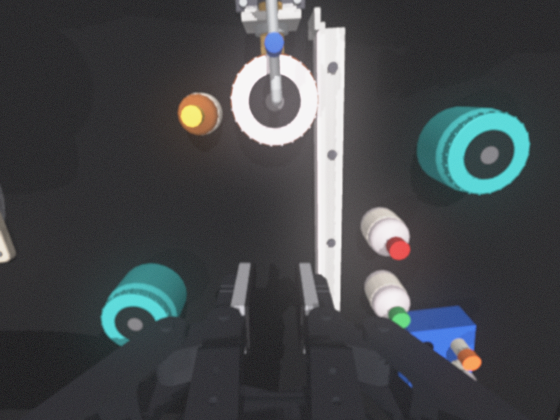

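View pics/s9.png

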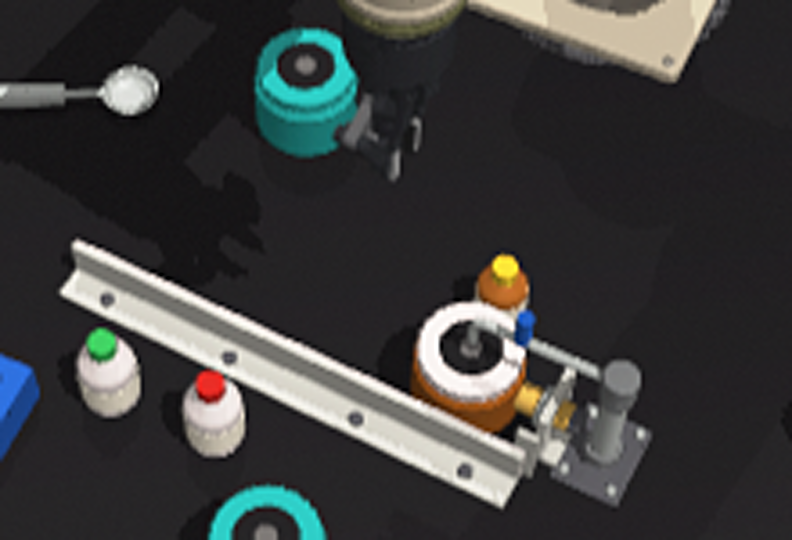

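In both views the spout's end sits in the funnel's middle (wrist (278,100), scene crop (473,348)). The tip is about 5 mm from the mouth centre, the jar is unmoved against fence and barrel, and the bystanders are in place. The gripper is clear, so I'll hand in.

```bash
python3 -c "
from h import *
print(r.hand_in(), r.sense()['time'], r.sense()['ft_force'])"
```

```text
the job is handed in; nothing more can be done
the job is handed in; nothing more can be done
```

I slid the white-lidded jar onto the fence and along it, pressed it home on the barrel, swung the drain spout over its funnel and handed the job in. The last clock reading was about 19 s of the 72 s allowed, and no verdict was reported.

- **On the fence:** I felt contact at about 10 N sideways while the jar was still about 200 mm from the stop plate.
- **Pressed home:** the push rose sharply from 7 N to 16.9 N in total, then I held 11–12 N before backing off. Sliding alone took about 5–6 N, so roughly 11 N of the peak was on the stop.
- **After backing off:** the jar's axis measured about 127 mm along the dock, the same as when pressed, and it still touched the barrel in the pictures. I could not read the remaining plunger force directly; I infer it is held from the jar not having moved.
- **Spout:** in the last check its tip was about 5 mm from the funnel's centre by the wrist camera and about 7–8 mm by the scene camera, so the two differ by about 3 mm. The limit is 20 mm.
- **Rest of the bench:** the jar was upright to within 0.002 rad. The other things in the last pictures looked unmoved, checked by eye only. The beaker and wash bottle were out of view, but the arm never went near them. The gripper was clear of everything.

My early camera estimate put the fence about 1 mm off from where the jar actually met it, so I relied on the contact force instead. A reading of the clock and force after handing in was refused, so the last readings are from just before.

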